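# Shut the leaf drill jig on its blank, pin it and hold it pressed shut

### The arm

A 7-joint arm with a two-finger parallel gripper is mounted at the origin on the work surface. World frame = base frame: x ahead of the robot, y to its left, z up, the work surface at z = 0. Lengths are in m, angles in rad, forces in N, time in s.
With the tool pointing down it reaches from about 0.4 to 0.85 m from the base axis. Payload 6.9 kg.
Tool frame: the origin (TCP) lies at the very end of the fingers, on their centre line; the grasp point (between the pads) lies 19 mm behind it (bot.grip_depth is the distance from the TCP to the grasp point, in m); z points along the fingers, y is the direction in which the jaws open and shut (so a half turn about z gives the same grasp; the last joint's range is limited). The gripper opens to 85 mm and grips with 20 to 120 N. Pads are 22 mm wide; open, the fingers measure 114 mm over their backs; the gripper's body (76 mm by 85 mm) begins 54 mm behind the grasp point. The pads swing forward as they close: fully open they stand 13 mm farther back than shut.
Start: joints at [1.391, 0.507, -0.238, 1.5, 0.126, 1.149, -0.155], TCP at [0.176, -0.6, 0.231] pointing down, gripper open.
Joint ranges: [-3.08, 3.08], [-0.24, 2.05], [-1.43, 1.35], [0, 2.5], [-1.52, 4.66], [0.17, 1.96], [-2.89, 2.89]. Speed limits (rad/s): [2.39, 2.39, 3.14, 3.14, 3.14, 3.14, 3.14].

### API

Orientations are given as a 3x3 rotation matrix whose columns are the frame's x, y, z axes.
In Python, from cell import bot, optics gives the robot as it stands.
- The arm moves only by the tool step_arm, never from a script. Its argument "deltas" is a list of rows, each an object with "claw": the gripper's target within -1 to 1 (fully open at 1, half-way at 0, shut at -1); "offset": the shift along the tool's x, y, z in m, a list of three; "twist": the turn about the tool's z in rad. In form: [{"claw": claw, "offset": [tx, ty, tz], "twist": twist}, ...]. A call has 1 to 8 rows; each row is the pose to reach, as a shift and turn from the pose commanded when the call began, along the tool's axes at that moment; what a row does not reach only later rows make up. A row lasts 1/12 s, in which the tool goes at most 41.7 mm and 7.16 degrees, less where a joint would pass 70% of its speed; a pose out of reach is approached as far as the arm can. A call with a gripper value outside its range is refused whole. The fingers move at their own pace and stop on an object; "newtons" is the grip in N (left out, the last holds). Time passes only in rows, so rows that repeat a pose let the fingers close. It gives the time, the measured TCP pose, the force and the opening at its end, in the units of the state.
- bot.read_state(): the state, without advancing time (a new reading comes with each control period).
- optics.read_camera(name): name is "scene" or "top" or "wrist"; returns the picture (400x640x3 uint8, blue, green, red); there is no depth.
- optics.calibration(name): a dict with "camera_matrix" (3x3 intrinsics, pixels), "eye" and "orientation" of the camera in the world. Camera axes: x right, y up, looking along -z (the intrinsics and any distortion apply to the point x, -y, -z); pixel columns grow to the right and rows downward; lengths in m; the calibration is good to about 2 mm. A picture is of the moment at which its call begins: read the wrist's pose just before it. calibration takes no time and is no camera call; for the wrist camera it gives the pose at the moment of the call.
- bot.job_done(): hands the job in, once; it reports no verdict.
The state is a dict: "time_s": time; "q": joint angles; "dq": joint speeds; "joint_efforts": joint torques, N m; "position": TCP position; "tool_rot": TCP orientation; "wrist_force": force on the tool from outside, world axes, zero at the start; "ft_torque": the same for the moment, N m; "grip_width": finger opening in m.
Only numpy, scipy, OpenCV 4.12 (cv2) and the standard library are available. Lean on these libraries where they do the work, as an engineer would, in place of code of your own. Each camera call takes 0.05 s, during which the arm holds its last target. There are 200 camera calls.

### The job

Get the hinged drill jig ready for drilling: swing its raised leaf gently down until it lies on the blank, then draw the round-knobbed pin out of the wooden pin block and push it down through the hole in the leaf into the hole in the base until its collar bears on the leaf. Bear down on the pin firmly but without forcing it, so that the leaf is squeezed against the spring-loaded blank right down onto its rest buttons, and finish like that, still holding the pin and keeping the jig pressed shut. Leave the other two pins and everything else on the bench where they are.

Things in the scene. Friction and masses are not known exactly. Their poses are not given: they have to be found in the camera images.
- jig: Base of the hinged drill jig, fixed: steel block 170 x 100 x 40 mm (x, y, z) on a 200 x 112 x 8 mm foot plate. Origin: centre of its underside, at bench level. x runs from the pin-hole end (near the robot) to the hinge end (far). Two hinge ears rise to 68 mm beside the leaf. Two rest buttons, the leaf's stop, at x -55, y +/-28 mm, tops 46 mm above the bench.
- leaf (a joint): Leaf angle: 0 shut on the rest buttons, grows as it opens up and away from the robot; 1.57 upright, stop at 1.75. Stiff hinge: it stays where it is left; about 2 to 3 N at the free end swings it shut, e.g. pushed from behind. At about 0.048 it meets the blank, which a spring pushes up: from there it takes 8 N, at the end 12 N, down at the pin hole to shut it; let go, it springs back to 0.048.
- jig_hinge (a point): Middle of the hinge axis, 70 mm to +x of the jig's origin and 52 mm above the bench; the axis is along the jig's y.
- leaf_hole (a point): Centre of the mouth of the leaf's pin hole, on the leaf's outer face (on top when shut, then 58 mm above the bench); moves with the leaf, 125 mm from the hinge axis. Round through hole 14 mm wide, 12 mm deep, 1.5 mm chamfer. z points out of that face, x along the leaf to the hinge. Two bushes stand 3 mm proud of that face, 65 mm from the hinge.
- leaf_edge (a point): Middle of the leaf's free edge on its outer face, 168 mm from the hinge axis; moves with the leaf, same axes as leaf_hole. The leaf is an aluminium plate 12 mm thick and 74 mm wide, about 0.36 kg; the hinge axis runs through the middle of its thickness, so this face lies 6 mm off it. Shut, it overhangs the base block by 13 mm.
- jig_hole (a point): Centre of the mouth of the pin hole in the jig's base, on the block's top, 40 mm above the bench, 55 mm to -x of the jig's origin. Round hole 14 mm wide, 32 mm deep, straight under leaf_hole when the leaf is shut.
- blank: Aluminium blank 50 x 40 x 14 mm lying loose in the jig's pocket, standing 5 mm proud of the base. Origin: centre of its underside. It stays where it is.
- rack: Wooden pin block, fixed to the bench, 64 x 156 x 58 mm, with three vertical holes 14 mm wide and 52 mm deep in a row along its y, 50 mm apart. Origin: centre of its underside. In each hole stands one pin.
- knob_pin: The pin to use, 0.15 kg: steel shank 12 mm thick, 45 mm long, its last 10 mm tapering to 5 mm; a collar 28 mm wide, 4 mm thick; on it a straight round knurled knob 20 mm wide, 42 mm tall (top 46 mm above the collar's underside). Origin: centre of the collar's underside, z up. It stands in any of the block's three holes, collar on the block, 58 mm above the bench.
- knob_pin_tip (a point): End of that pin's nose, 45 mm below its origin.
- tee_pin: Another pin, in the block: 10 mm shank with a T-handle, a bar 66 mm long and 10 mm thick, 30 mm above the block. Origin: underside of its collar. Not to be moved.
- ell_pin: Another pin, in the block: 10 mm shank with a bent (L) handle 43 mm long and 10 mm thick, 30 mm above the block. Origin: underside of its collar. Not to be moved.
- paste_jar: Small clear jar with white cap, 40 mm wide, 55 mm tall. Origin: centre of its underside. Not to be moved.
- phone: Black phone 148 x 72 x 9 mm lying flat. Origin: centre of its underside. Not to be moved.
- caliper: Steel sliding caliper 200 mm long lying flat. Origin: under the middle of its beam. Not to be moved.
- shell_a: Round steel badge shell, 58 mm wide, 9 mm tall. Origin: centre of its underside. Not to be moved.
- shell_b: Round steel badge shell, 58 mm wide, 9 mm tall. Origin: centre of its underside. Not to be moved.
- mallet: Hammer 240 mm long lying on the bench. Not to be moved.

How it is judged:
By the outcome, as a careful person would: the job done as asked, in the order asked, and still so for the second after the job is handed in, while the arm keeps its last pose, push and grip.
It also fails if it takes over 67 s, if anything falls off the work surface, if the arm or the gripper's body presses on something with over 40 N, if the wrist force passes 120 N, or if a joint passes its speed limit or range.

## Working session

There is one attempt and no reset: what is moved stays moved. The work goes in short steps, Python scripts to look and compute and a tool call to move; the robot and the scene stay as the last step left them, time stands still between calls to the robot, and variables do not carry over. Pictures are saved under pics/ and viewed, about 8 in all and at most 12, crops included, and the job is handed in when it is done.

Besides the shell and the picture viewer there is one more tool, called after "Request:" in YAML: its name, and indented under it one key for each argument. step_arm: Moves the arm, as the interface text tells. Its arguments: {"type":"object","properties":{"deltas":{"type":"array"},"newtons":{"type":"number"}},"required":["deltas"]}

```bash
mkdir -p pics; ls
python3 - <<'E'
from cell import bot, optics
import cv2,numpy as np
np.set_printoptions(precision=4,suppress=True)
s=bot.read_state();print(s['time_s'],s['position'],s['tool_rot'],s['grip_width'],s['wrist_force'])
for n in ['scene','top']:
    c=optics.calibration(n);print(n,c)
    cv2.imwrite(f'pics/{n}0.png',optics.read_camera(n))
print(optics.calibration('wrist'))
E
```

```text
pics
0.0 [ 0.176  -0.5992  0.2304] [[ 0.9594  0.2819 -0.0006]
 [ 0.2819 -0.9594  0.0017]
 [-0.0001 -0.0018 -1.    ]] 0.08560123276991845 [ 0.1133  0.1288 -0.4973]
scene {'camera_matrix': array([[458.4798,   0.    , 322.5883],
       [  0.    , 458.4798, 197.8987],
       [  0.    ,   0.    ,   1.    ]]), 'eye': array([ 0.9238, -0.5781,  1.1216]), 'orientation': array([[ 0.8185, -0.4889,  0.3016],
       [ 0.5744,  0.6866, -0.4458],
       [ 0.0109,  0.5381,  0.8428]])}
top {'camera_matrix': array([[367.9263,   0.    , 320.4593],
       [  0.    , 367.9263, 201.4432],
       [  0.    ,   0.    ,   1.    ]]), 'eye': array([ 0.4587, -0.0268,  0.9633]), 'orientation': array([[-0.0215,  0.9956, -0.0911],
       [-0.9997, -0.0227, -0.0122],
       [-0.0143,  0.0908,  0.9958]])}
{'camera_matrix': array([[284.2395,   0.    , 317.7865],
       [  0.    , 284.2395, 200.8611],
       [  0.    ,   0.    ,   1.    ]]), 'eye': array([ 0.2477, -0.5771,  0.3736]), 'orientation': array([[ 0.2815,  0.9162,  0.2852],
       [-0.9596,  0.269 ,  0.083 ],
       [-0.0007, -0.297 ,  0.9549]])}
```

View pics/scene0.png

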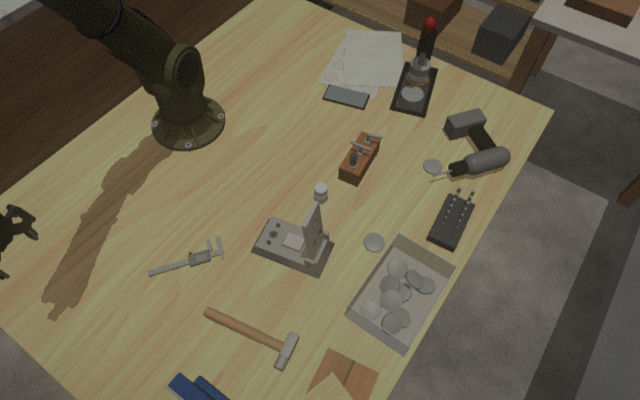

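View pics/top0.png

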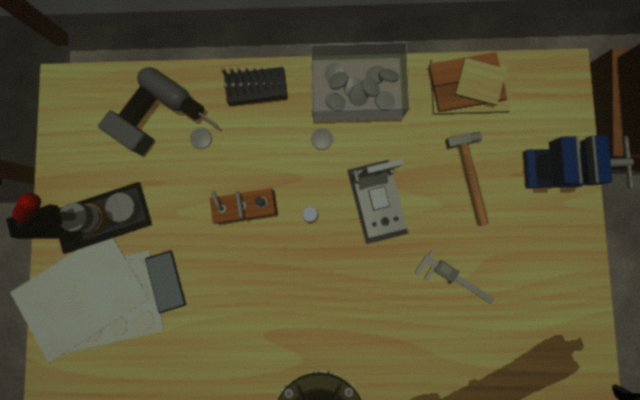

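The scene view shows the jig at (293,245) with its leaf upright, the pin block at (360,158) and the jar at (320,190). In the top view the jig is at (380,203), the block at (243,205) with the round knob at its right end, about (260,202), and the jar at (310,214). Next I'll enlarge that region.

```bash
cat > h.py <<'E'
import numpy as np,cv2
from cell import bot,optics
np.set_printoptions(precision=4,suppress=True)
def p2w(c,u,v,z):
    K=c['camera_matrix'];d=np.linalg.inv(K)@[u,v,1];d=c['orientation']@(d*[1,-1,-1])
    return c['eye']+d*(z-c['eye'][2])/d[2]
def w2p(c,P):
    q=(c['orientation'].T@(np.asarray(P,float)-c['eye']))*[1,-1,-1];q=c['camera_matrix']@q
    return q[:2]/q[2]
E
python3 - <<'E'
import cv2
a=cv2.imread('pics/top0.png')[150:250,195:415]
cv2.imwrite('pics/t1.png',cv2.resize(cv2.convertScaleAbs(a,alpha=1.6),None,fx=3.6,fy=3.6,interpolation=cv2.INTER_CUBIC))
E
```

```text
(no output)
```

View pics/t1.png

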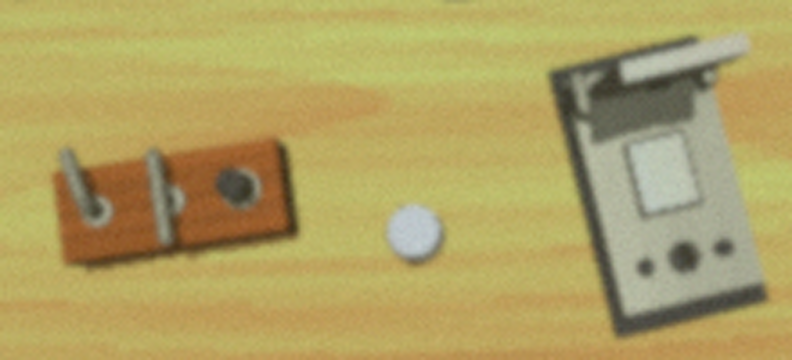

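The crop shows the jig's hole at (683,257), buttons at (646,267) and (724,247), the leaf's top edge from (622,72) to (748,43), the knob collar at (240,187) and the rack's right end at x of about 280 to 293.

Run:
```python
from h import *
c=optics.calibration('top')
f=lambda u,v,z:p2w(c,(u+.5)/3.6-.5+195,(v+.5)/3.6-.5+150,z)
for n,u,v,z in [('hole',683,257,.04),('btL',646,267,.046),('btR',724,247,.046),('footNL',617,335,.008),('footNR',767,297,.008),('footFL',553,72,.008),('collar',240,187,.062),('knobtop',234,183,.104),('rackNL',65,263,.058),('rackFL',53,175,.058),('rackFR',280,140,.058),('rackNR',293,232,.058),('jar',414,231,.055),('leafL',622,72,.215),('leafR',748,43,.215),('elltip',66,152,.093),('teeF',154,153,.093),('teeN',167,243,.093)]:
    print(n,f(u,v,z)[:2])
```

```text
hole [ 0.4904 -0.1742]
btL [ 0.4839 -0.1475]
btR [ 0.4965 -0.2017]
footNL [ 0.4368 -0.1301]
footNR [ 0.4616 -0.2383]
footFL [ 0.6283 -0.0898]
collar [0.5442 0.1301]
knobtop [0.5429 0.1267]
rackNL [0.495  0.2514]
rackFL [0.5559 0.2601]
rackFR [0.5765 0.103 ]
rackNR [0.5128 0.0946]
jar [0.5118 0.0118]
leafL [ 0.5906 -0.1155]
leafR [ 0.6057 -0.1878]
elltip [0.5673 0.2404]
teeF [0.5652 0.1818]
teeN [0.5053 0.1732]
```

```bash
cat >> h.py <<'E'
def go(P,yaw=None,pr=True):
    s=bot.read_state();R=np.array(s['tool_rot']);p=np.array(s['position'])
    y=np.arctan2(R[1,0],R[0,0])
    t=0 if yaw is None else (y-yaw+np.pi)%(2*np.pi)-np.pi
    print('t',round(s['time_s'],2),'pos',p,'yaw',round(y,4),'F',np.round(s['wrist_force'],2),'w',round(s['grip_width'],4))
    print('offset',R.T@(np.array(P)-p),'twist',round(t,4),'q',np.array(s['q']))
E
python3 -c "
from h import *
go([.66,-.30,.21],.222)"
```

```text
t 0.1 pos [ 0.176  -0.5992  0.2305] yaw 0.2858 F [-0.29 -0.26  0.06] w 0.0853
offset [ 0.5487 -0.1506  0.0207] twist 0.0638 q [ 1.3905  0.5083 -0.2375  1.501   0.1257  1.1489 -0.1548]
```

Request:
step_arm:
  deltas:
    - {"claw": -1,"offset": [0.04,-0.011,0.002],"twist": 0.01}
    - {"claw": -1,"offset": [0.08,-0.022,0.004],"twist": 0.02}
    - {"claw": -1,"offset": [0.12,-0.033,0.005],"twist": 0.03}
    - {"claw": -1,"offset": [0.16,-0.044,0.006],"twist": 0.04}
    - {"claw": -1,"offset": [0.2,-0.055,0.008],"twist": 0.05}
    - {"claw": -1,"offset": [0.24,-0.066,0.01],"twist": 0.06}
    - {"claw": -1,"offset": [0.28,-0.077,0.012],"twist": 0.064}
    - {"claw": -1,"offset": [0.32,-0.088,0.014],"twist": 0.064}
  newtons: 40

```text
time_s: 0.77
position: [0.4597, -0.4235, 0.2169]
tool_rot: [[0.976, 0.22, -0.001], [0.22, -0.976, 0.0], [-0.0, -0.001, -1.0]]
wrist_force: [0.2, 0.1, 0.0]
grip_width: 0.0
```

```bash
python3 -c "
from h import *
go([.66,-.30,.21],.222)"
```

```text
t 0.77 pos [ 0.4597 -0.4235  0.2169] yaw 0.2213 F [0.24 0.08 0.  ] w 0.0
offset [ 0.2226 -0.0765  0.0068] twist -0.0007 q [ 0.8608  0.52   -0.2554  1.5214  0.14    1.1189 -0.7731]
```

Request:
step_arm:
  deltas:
    - {"claw": -1,"offset": [0.035,-0.012,0.001],"twist": 0}
    - {"claw": -1,"offset": [0.07,-0.024,0.002],"twist": 0}
    - {"claw": -1,"offset": [0.105,-0.036,0.003],"twist": 0}
    - {"claw": -1,"offset": [0.14,-0.048,0.004],"twist": 0}
    - {"claw": -1,"offset": [0.18,-0.06,0.005],"twist": 0}
    - {"claw": -1,"offset": [0.215,-0.072,0.006],"twist": 0}
    - {"claw": -1,"offset": [0.215,-0.072,0.006],"twist": 0}
    - {"claw": -1,"offset": [0.215,-0.072,0.006],"twist": 0}

```text
time_s: 1.43
position: [0.6542, -0.3039, 0.2097]
tool_rot: [[0.974, 0.225, -0.001], [0.225, -0.974, 0.002], [-0.0, -0.003, -1.0]]
wrist_force: [-0.8, -1.1, 0.1]
grip_width: -0.0003
```

```bash
python3 -c "
from h import *
go([.674,-.133,.195],.222)
c=optics.calibration('wrist');print(c['eye']);im=optics.read_camera('wrist');cv2.imwrite('pics/w1.png',im)
for P in [(.598,-.152,.22),(.59,-.1155,.22),(.605,-.188,.22)]: print(w2p(c,P))"
```

```text
t 1.43 pos [ 0.6542 -0.3039  0.2097] yaw 0.2269 F [-0.8  -1.08  0.08] w -0.0003
offset [ 0.0577 -0.162   0.0151] twist 0.0049 q [ 0.528   0.6821 -0.2537  1.2304  0.1653  1.2508 -1.0672]
[ 0.7271 -0.2862  0.3528]
[ 26.0942 295.5933]
[-42.3436 294.8989]
[ 93.5504 297.6306]
```

Request:
step_arm:
  deltas:
    - {"claw": -1,"offset": [0.03,-0.02,0.002],"twist": 0.005}
    - {"claw": -1,"offset": [0.06,-0.045,0.004],"twist": 0.005}
    - {"claw": -1,"offset": [0.075,-0.075,0.006],"twist": 0.005}
    - {"claw": -1,"offset": [0.075,-0.11,0.008],"twist": 0.005}
    - {"claw": -1,"offset": [0.075,-0.14,0.01],"twist": 0.005}
    - {"claw": -1,"offset": [0.075,-0.162,0.015],"twist": 0.005}
    - {"claw": -1,"offset": [0.075,-0.162,0.015],"twist": 0.005}
    - {"claw": -1,"offset": [0.075,-0.162,0.015],"twist": 0.005}

```text
time_s: 2.15
position: [0.6889, -0.133, 0.1965]
tool_rot: [[0.976, 0.216, -0.001], [0.216, -0.976, -0.001], [-0.001, 0.0, -1.0]]
wrist_force: [1.1, -1.4, -0.1]
grip_width: -0.0001
```

```bash
python3 -c "
from h import *
go([.674,-.133,.195],.222)
c=optics.calibration('wrist');print(c['eye']);im=optics.read_camera('wrist');cv2.imwrite('pics/w2.png',cv2.convertScaleAbs(im,alpha=1.5))
for P in [(.598,-.152,.22),(.59,-.1155,.22),(.605,-.188,.22)]: print(w2p(c,P))"
```

```text
t 2.15 pos [ 0.6889 -0.133   0.1965] yaw 0.2175 F [ 1.08 -1.45 -0.08] w -0.0001
offset [-0.0146 -0.0032  0.0015] twist -0.0045 q [ 0.2872  0.6565 -0.2506  1.3185  0.1646  1.1872 -1.3283]
[ 0.7619 -0.1155  0.3396]
[318.0597 416.8329]
[253.3326 416.8612]
[381.4205 417.9001]
```

View pics/w2.png

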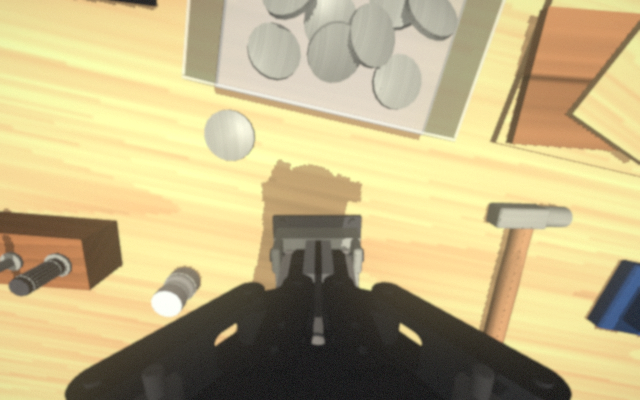

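The wrist view shows the fingers at (318,250), centred on the jig's foot edge (273 to 361, row 220). They are behind the raised leaf on its centre line, so I can swing it down.

Request:
step_arm:
  deltas:
    - {"claw": -1,"offset": [-0.015,-0.002,0],"twist": -0.004}
    - {"claw": -1,"offset": [-0.03,-0.003,0],"twist": -0.004}
    - {"claw": -1,"offset": [-0.045,-0.003,0],"twist": -0.004}
    - {"claw": -1,"offset": [-0.055,-0.003,0],"twist": -0.004}
    - {"claw": -1,"offset": [-0.062,-0.003,0],"twist": -0.004}
    - {"claw": -1,"offset": [-0.07,-0.003,0],"twist": -0.004}
    - {"claw": -1,"offset": [-0.078,-0.003,0],"twist": -0.004}
    - {"claw": -1,"offset": [-0.086,-0.003,0],"twist": -0.004}

```text
time_s: 2.87
position: [0.6054, -0.1495, 0.1964]
tool_rot: [[0.976, 0.218, 0.002], [0.218, -0.976, -0.0], [0.002, 0.001, -1.0]]
wrist_force: [3.2, -0.1, -1.1]
grip_width: 0.0001
```

```bash
cat >> h.py <<'E'
H=np.array([.6123,-.1467,0]);A=.222
def jig():
    s=bot.read_state();p=np.array(s['position'])-H;c,n=np.cos(A),np.sin(A)
    print('t',round(s['time_s'],2),'jig XYZ',np.array([c*p[0]+n*p[1],-n*p[0]+c*p[1],p[2]]),'F',np.round(s['wrist_force'],2),'w',round(s['grip_width'],4))
E
python3 -c "
from h import *
jig()"
```

```text
t 2.87 jig XYZ [-0.0074 -0.0012  0.1964] F [ 3.18 -0.13 -1.06] w 0.0001
```

Request:
step_arm:
  deltas:
    - {"claw": -1,"offset": [-0.007,0,0.0],"twist": 0}
    - {"claw": -1,"offset": [-0.015,0,0.001],"twist": 0}
    - {"claw": -1,"offset": [-0.022,0,0.003],"twist": 0}
    - {"claw": -1,"offset": [-0.029,0,0.005],"twist": 0}
    - {"claw": -1,"offset": [-0.036,0,0.007],"twist": 0}
    - {"claw": -1,"offset": [-0.043,0,0.01],"twist": 0}
    - {"claw": -1,"offset": [-0.05,0,0.013],"twist": 0}
    - {"claw": -1,"offset": [-0.056,0,0.0165],"twist": 0}

```text
time_s: 3.53
position: [0.5496, -0.1608, 0.1795]
tool_rot: [[0.976, 0.219, -0.0], [0.219, -0.976, 0.0], [-0.0, -0.0, -1.0]]
wrist_force: [1.5, 0.3, 1.4]
grip_width: 0.0
```

```bash
python3 -c "
from h import *
jig()"
```

```text
t 3.53 jig XYZ [-0.0642  0.      0.1795] F [1.52 0.32 1.4 ] w 0.0
```

Request:
step_arm:
  deltas:
    - {"claw": -1,"offset": [-0.006,0,0.004],"twist": 0}
    - {"claw": -1,"offset": [-0.012,0,0.008],"twist": 0}
    - {"claw": -1,"offset": [-0.018,0,0.013],"twist": 0}
    - {"claw": -1,"offset": [-0.024,0,0.018],"twist": 0}
    - {"claw": -1,"offset": [-0.029,0,0.023],"twist": 0}
    - {"claw": -1,"offset": [-0.034,0,0.028],"twist": 0}
    - {"claw": -1,"offset": [-0.039,0,0.034],"twist": 0}
    - {"claw": -1,"offset": [-0.044,0,0.04],"twist": 0}

```text
time_s: 4.2
position: [0.5071, -0.1706, 0.1391]
tool_rot: [[0.976, 0.219, -0.0], [0.219, -0.976, 0.0], [-0.0, -0.0, -1.0]]
wrist_force: [1.1, -0.7, 0.5]
grip_width: -0.0001
```

Request:
step_arm:
  deltas:
    - {"claw": -1,"offset": [-0.004,0,0.006],"twist": 0}
    - {"claw": -1,"offset": [-0.008,0,0.012],"twist": 0}
    - {"claw": -1,"offset": [-0.012,0,0.018],"twist": 0}
    - {"claw": -1,"offset": [-0.015,0,0.025],"twist": 0}
    - {"claw": -1,"offset": [-0.018,0,0.032],"twist": 0}
    - {"claw": -1,"offset": [-0.02,0,0.039],"twist": 0}
    - {"claw": -1,"offset": [-0.022,0,0.044],"twist": 0}
    - {"claw": -1,"offset": [-0.024,0,0.05],"twist": 0}

```text
time_s: 4.87
position: [0.4842, -0.1756, 0.0892]
tool_rot: [[0.976, 0.219, 0.0], [0.219, -0.976, 0.0], [0.0, -0.0, -1.0]]
wrist_force: [1.5, 0.8, 1.2]
grip_width: -0.0005
```

```bash
python3 -c "
from h import *
jig()"
```

```text
t 4.87 jig XYZ [-0.1313 -0.      0.0892] F [1.49 0.76 1.22] w -0.0005
```

Request:
step_arm:
  deltas:
    - {"claw": -1,"offset": [-0.001,0,0.004],"twist": 0}
    - {"claw": -1,"offset": [-0.002,0,0.008],"twist": 0}
    - {"claw": -1,"offset": [-0.003,0,0.012],"twist": 0}
    - {"claw": -1,"offset": [-0.004,0,0.015],"twist": 0}
    - {"claw": -1,"offset": [-0.004,0,0.018],"twist": 0}
    - {"claw": -1,"offset": [-0.004,0,0.02],"twist": 0}
    - {"claw": -1,"offset": [-0.004,0,0.022],"twist": 0}
    - {"claw": -1,"offset": [-0.004,0,0.022],"twist": 0}

```text
time_s: 5.53
position: [0.4801, -0.1765, 0.0674]
tool_rot: [[0.976, 0.219, -0.001], [0.219, -0.976, 0.0], [-0.0, -0.0, -1.0]]
wrist_force: [-0.3, 0.2, -0.1]
grip_width: 0.0002
```

```bash
python3 -c "
from h import *
jig()"
```

```text
t 5.53 jig XYZ [-0.1355  0.      0.0674] F [-0.27  0.23 -0.07] w 0.0002
```

Request:
step_arm:
  deltas:
    - {"claw": -1,"offset": [0,0,0.001],"twist": 0}
    - {"claw": -1,"offset": [0,0,0.002],"twist": 0}
    - {"claw": -1,"offset": [0,0,0.003],"twist": 0}
    - {"claw": -1,"offset": [0,0,0.003],"twist": 0}

```text
time_s: 5.87
position: [0.4803, -0.1766, 0.0649]
tool_rot: [[0.976, 0.219, 0.0], [0.219, -0.976, -0.0], [-0.0, 0.0, -1.0]]
wrist_force: [-1.8, -0.0, 2.3]
grip_width: 0.0004
```

```bash
python3 -c "
from h import *
jig()"
```

```text
t 5.87 jig XYZ [-0.1354 -0.0001  0.0649] F [-1.84 -0.05  2.26] w 0.0004
```

Request:
step_arm:
  deltas:
    - {"claw": -1,"offset": [0,0,0.001],"twist": 0}
    - {"claw": -1,"offset": [0,0,0.0015],"twist": 0}
    - {"claw": -1,"offset": [0,0,0.0015],"twist": 0}
    - {"claw": -1,"offset": [0,0,0.0015],"twist": 0}

```text
time_s: 6.2
position: [0.4802, -0.1766, 0.0636]
tool_rot: [[0.976, 0.219, 0.0], [0.219, -0.976, -0.0], [-0.0, 0.0, -1.0]]
wrist_force: [-0.7, 0.3, 4.2]
grip_width: 0.0002
```

```bash
python3 -c "
from h import *
jig()"
```

```text
t 6.2 jig XYZ [-0.1355 -0.0001  0.0636] F [-0.67  0.26  4.22] w 0.0002
```

Request:
step_arm:
  deltas:
    - {"claw": -1,"offset": [0,0,-0.02],"twist": 0}
    - {"claw": -1,"offset": [-0.005,0,-0.06],"twist": 0}
    - {"claw": 0,"offset": [-0.02,0,-0.1],"twist": 0}
    - {"claw": 0,"offset": [-0.03,0,-0.12],"twist": 0}
    - {"claw": 0,"offset": [-0.03,0,-0.12],"twist": 0}
    - {"claw": 0,"offset": [-0.03,0,-0.12],"twist": 0}

```text
time_s: 6.7
position: [0.4514, -0.1837, 0.1845]
tool_rot: [[0.976, 0.218, 0.003], [0.218, -0.976, -0.002], [0.003, 0.002, -1.0]]
wrist_force: [0.5, 0.7, -0.7]
grip_width: 0.0429
```

```bash
python3 -c "
from h import *
jig()
c=optics.calibration('wrist');im=optics.read_camera('wrist');cv2.imwrite('pics/w3.png',cv2.convertScaleAbs(im,alpha=1.4))
import pickle;pickle.dump(c,open('w3.pkl','wb'))
print(c['eye'],w2p(c,(.4904,-.1742,.064)))
im=optics.read_camera('scene');cv2.imwrite('pics/s3.png',im)
s=optics.calibration('scene');x=np.array([np.cos(A),np.sin(A),0]);y=np.array([-np.sin(A),np.cos(A),0])
for th in (0,.048,.08):
  for yy in(-.037,.037): print(th,yy,w2p(s,H+[0,0,.052]+x*(-.168*np.cos(th)+.006*np.sin(th))+y*yy+[0,0,.168*np.sin(th)+.006]))
"
```

```text
t 6.7 jig XYZ [-0.1651 -0.0006  0.1845] F [ 0.54  0.72 -0.66] w 0.0429
[ 0.5238 -0.166   0.3278] [317.7366 152.3378]
0 -0.037 [250.5248 235.3835]
0 0.037 [263.1385 212.8873]
0.048 -0.037 [250.3131 233.9899]
0.048 0.037 [263.0039 211.4096]
0.08 -0.037 [250.2451 233.0818]
0.08 0.037 [262.9861 210.4436]
```

View pics/w3.png

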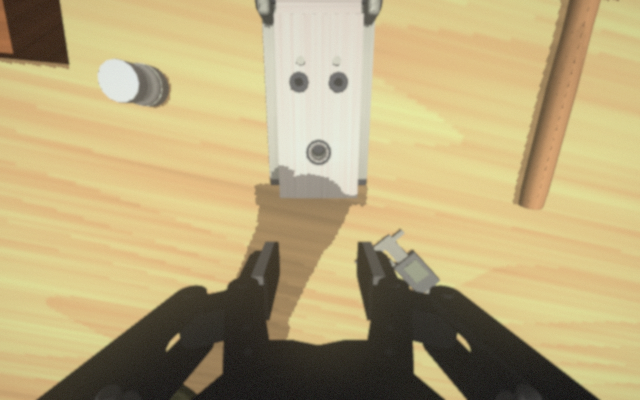

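The leaf lies flat along the base, with its hole at (318,152), within half a pixel of my prediction. The base and leaf sides are parallel. Next is the knob.

Request:
step_arm:
  deltas:
    - {"claw": 0,"offset": [0.018,-0.035,-0.005],"twist": -0.12}
    - {"claw": 0,"offset": [0.036,-0.07,-0.005],"twist": -0.24}
    - {"claw": 0,"offset": [0.055,-0.105,-0.005],"twist": -0.36}
    - {"claw": 0,"offset": [0.075,-0.14,-0.005],"twist": -0.48}
    - {"claw": 0,"offset": [0.095,-0.175,-0.005],"twist": -0.6}
    - {"claw": 0,"offset": [0.115,-0.21,-0.005],"twist": -0.72}
    - {"claw": 0,"offset": [0.135,-0.245,-0.005],"twist": -0.84}
    - {"claw": 0,"offset": [0.156,-0.28,-0.005],"twist": -0.96}

```text
time_s: 7.47
position: [0.5416, 0.1265, 0.1866]
tool_rot: [[0.374, 0.927, -0.003], [0.927, -0.374, 0.0], [-0.001, -0.002, -1.0]]
wrist_force: [1.1, -1.0, 0.3]
grip_width: 0.0424
```

```bash
python3 -c "
from h import *
go([.542,.128,.18],1.693)"
```

```text
t 7.47 pos [0.5416 0.1265 0.1866] yaw 1.1872 F [ 1.08 -1.04  0.28] w 0.0424
offset [ 0.0015 -0.0002  0.0066] twist -0.5058 q [ 0.1023  0.4815 -0.5688  1.7458  0.2987  1.0042 -0.9613]
```

Request:
step_arm:
  deltas:
    - {"claw": 0,"offset": [0,0,0.003],"twist": -0.12}
    - {"claw": 0,"offset": [0,0,0.006],"twist": -0.24}
    - {"claw": 0,"offset": [0,0,0.006],"twist": -0.36}
    - {"claw": 0,"offset": [0,0,0.006],"twist": -0.48}
    - {"claw": 0,"offset": [0,0,0.006],"twist": -0.506}
    - {"claw": 0,"offset": [0,0,0.006],"twist": -0.506}
    - {"claw": 0,"offset": [0,0,0.006],"twist": -0.506}

```text
time_s: 8.05
position: [0.5417, 0.1243, 0.1814]
tool_rot: [[-0.112, 0.994, -0.002], [0.994, 0.112, 0.0], [0.001, -0.002, -1.0]]
wrist_force: [-0.3, 0.2, 0.4]
grip_width: 0.0429
```

```bash
python3 -c "
from h import *
go([.542,.128,.07],1.693)
c=optics.calibration('wrist');im=optics.read_camera('wrist');cv2.imwrite('pics/w4.png',cv2.convertScaleAbs(im,alpha=1.4))
import pickle;pickle.dump(c,open('w4.pkl','wb'))
for z in(.062,.104):print(w2p(c,(.542,.128,z)))
"
```

```text
t 8.05 pos [0.5417 0.1243 0.1814] yaw 1.6834 F [-0.32  0.24  0.37] w 0.0429
offset [0.0035 0.0009 0.1114] twist -0.0096 q [ 0.1866  0.5122 -0.702   1.7541  0.3799  1.017  -0.5435]
[319.7911 192.3874]
[320.0281 206.171 ]
```

View pics/w4.png

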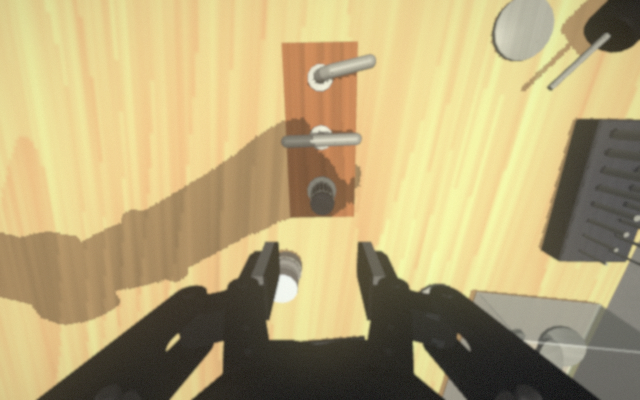

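The knob's top is at about (321,202) and its collar at about (321,190), on the line between the fingers. The T-handle at (320,140) is clear of the jaws' closing line.

```bash
python3 -c "
from h import *
import pickle;c=pickle.load(open('w4.pkl','rb'))
im=cv2.imread('pics/w4.png')[165:225,285:360];cv2.imwrite('pics/w4c.png',cv2.resize(im,None,fx=8,fy=8,interpolation=cv2.INTER_CUBIC))
print(p2w(c,321.5,189.5,.062),p2w(c,321.3,202,.104))
go([.543,.130,.07],1.693)"
```

```text
[0.5433 0.131  0.062 ] [0.5426 0.1317 0.104 ]
t 8.1 pos [0.5418 0.1243 0.1817] yaw 1.6837 F [-0.4  -0.1   0.35] w 0.0428
offset [0.0055 0.002  0.1117] twist -0.0093 q [ 0.1865  0.5117 -0.7018  1.754   0.3799  1.017  -0.5431]
```

View pics/w4c.png

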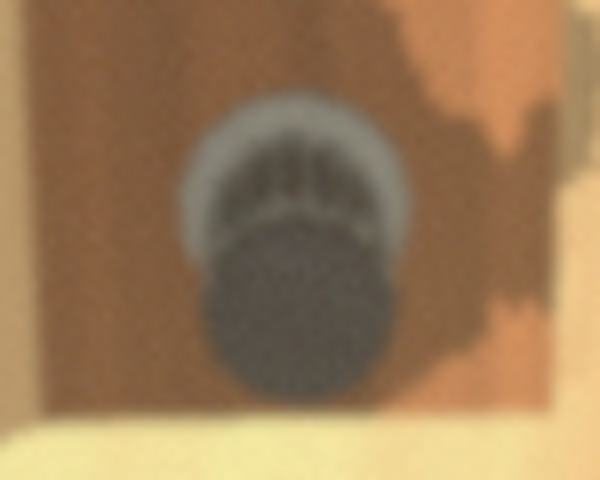

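The crop puts the knob's top at (322.3,203) and its collar at (321.8,190.7). Both give a knob position of about (0.5434, 0.1303).

Request:
step_arm:
  deltas:
    - {"claw": 0,"offset": [0.003,0.001,0.01],"twist": -0.009}
    - {"claw": 0,"offset": [0.006,0.0022,0.03],"twist": -0.009}
    - {"claw": 0,"offset": [0.006,0.0022,0.05],"twist": -0.009}
    - {"claw": 0,"offset": [0.006,0.0022,0.07],"twist": -0.009}
    - {"claw": 0,"offset": [0.006,0.0022,0.09],"twist": -0.009}
    - {"claw": 0,"offset": [0.006,0.0022,0.105],"twist": -0.009}
    - {"claw": 0,"offset": [0.006,0.0022,0.111],"twist": -0.009}
    - {"claw": 0,"offset": [0.006,0.0022,0.111],"twist": -0.009}

```text
time_s: 8.77
position: [0.5424, 0.1304, 0.0696]
tool_rot: [[-0.124, 0.992, -0.003], [0.992, 0.124, -0.001], [-0.0, -0.003, -1.0]]
wrist_force: [-0.8, -0.8, 0.2]
grip_width: 0.0423
```

```bash
python3 -c "
from h import *
go([.5434,.1302,.07],1.693)"
```

```text
t 8.77 pos [0.5424 0.1304 0.0696] yaw 1.6956 F [-0.85 -0.79  0.23] w 0.0423
offset [-0.0003  0.001  -0.0004] twist 0.0026 q [ 0.1102  0.6458 -0.6154  1.8739  0.5116  0.7873 -0.6573]
```

Request:
step_arm:
  deltas:
    - {"claw": -0.3,"offset": [0,0.0008,0],"twist": 0}
    - {"claw": -0.5,"offset": [0,0.0008,0],"twist": 0}
    - {"claw": -1,"offset": [0,0.0008,0],"twist": 0}
    - {"claw": -1,"offset": [0,0.0008,0],"twist": 0}
    - {"claw": -1,"offset": [0,0.0008,0],"twist": 0}
    - {"claw": -1,"offset": [0,0.0008,0],"twist": 0}
  newtons: 70

```text
time_s: 9.27
position: [0.5448, 0.131, 0.0724]
tool_rot: [[-0.125, 0.992, 0.002], [0.992, 0.125, 0.001], [0.0, 0.002, -1.0]]
wrist_force: [0.0, 0.2, 7.3]
grip_width: 0.018
```

```bash
python3 -c "
from h import *
go([.5434,.1302,.17],1.693)"
```

```text
t 9.27 pos [0.5448 0.131  0.0724] yaw 1.6957 F [0.03 0.2  7.31] w 0.018
offset [-0.0006 -0.0013 -0.0976] twist 0.0027 q [ 0.1116  0.643  -0.6175  1.8695  0.511   0.7897 -0.6555]
```

Request:
step_arm:
  deltas:
    - {"claw": -1,"offset": [0,0,-0.01],"twist": 0}
    - {"claw": -1,"offset": [0,0,-0.02],"twist": 0}
    - {"claw": -1,"offset": [0,0,-0.035],"twist": 0}
    - {"claw": -1,"offset": [0,0,-0.05],"twist": 0}
    - {"claw": -1,"offset": [0,0,-0.07],"twist": 0}
    - {"claw": -1,"offset": [0,0,-0.09],"twist": 0}
    - {"claw": -1,"offset": [0,0,-0.1],"twist": 0}
    - {"claw": -1,"offset": [0,0,-0.1],"twist": 0}

```text
time_s: 9.93
position: [0.5453, 0.131, 0.1741]
tool_rot: [[-0.124, 0.992, 0.004], [0.992, 0.124, 0.001], [0.0, 0.004, -1.0]]
wrist_force: [0.2, 0.7, -2.1]
grip_width: 0.0185
```

```bash
python3 -c "
from h import *
go([.4904,-.1742,.17],1.693)
c=optics.calibration('wrist');im=optics.read_camera('wrist');cv2.imwrite('pics/w5.png',cv2.convertScaleAbs(im,alpha=1.4))
p=np.array(bot.read_state()['position'])
for d in (0,.0144,.0594): print(w2p(c,p-[0,0,d]))
"
```

```text
t 9.93 pos [0.5453 0.131  0.1741] yaw 1.6955 F [ 0.21  0.7  -2.14] w 0.0185
offset [-0.296  -0.0925  0.0036] twist 0.0025 q [ 0.1721  0.5247 -0.6999  1.7563  0.3946  1.0009 -0.5526]
[318.1637 254.8904]
[318.0467 243.6975]
[317.776  217.8248]
```

View pics/w5.png

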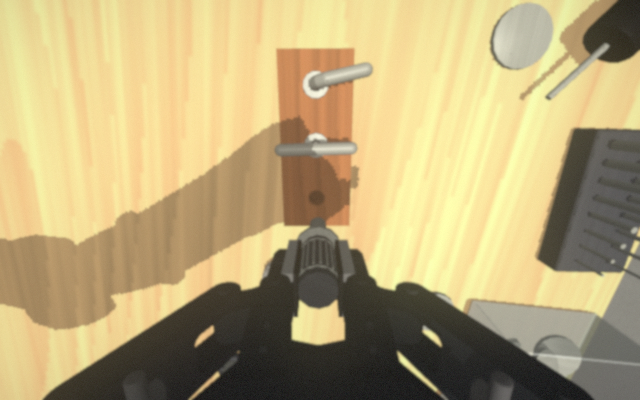

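The pin is held upright, with its nose at about (318,218) against a predicted (318,218). Its hole at (317,197) is empty and the T and L pins are undisturbed. Carry it to the jig.

Request:
step_arm:
  deltas:
    - {"claw": -1,"offset": [-0.035,-0.011,0],"twist": 0}
    - {"claw": -1,"offset": [-0.07,-0.022,0],"twist": 0}
    - {"claw": -1,"offset": [-0.105,-0.033,0],"twist": 0}
    - {"claw": -1,"offset": [-0.145,-0.045,0],"twist": 0}
    - {"claw": -1,"offset": [-0.185,-0.058,0],"twist": 0}
    - {"claw": -1,"offset": [-0.225,-0.07,0],"twist": 0}
    - {"claw": -1,"offset": [-0.26,-0.081,0],"twist": 0}
    - {"claw": -1,"offset": [-0.285,-0.089,0],"twist": 0}

```text
time_s: 10.65
position: [0.4891, -0.1676, 0.1697]
tool_rot: [[-0.121, 0.993, -0.003], [0.993, 0.121, -0.001], [-0.0, -0.003, -1.0]]
wrist_force: [0.1, 0.1, -1.1]
grip_width: 0.0181
```

```bash
python3 -c "
from h import *
go([.4904,-.1742,.135],1.693)"
```

```text
t 10.65 pos [ 0.4891 -0.1676  0.1697] yaw 1.692 F [ 0.11  0.06 -1.14] w 0.0181
offset [-0.0067  0.0006  0.0347] twist -0.001 q [ 0.7644  0.4706 -0.7103  1.8658  0.3747  0.9454  0.0044]
```

Request:
step_arm:
  deltas:
    - {"claw": -1,"offset": [-0.003,0.0,0.01],"twist": 0}
    - {"claw": -1,"offset": [-0.005,0.0,0.02],"twist": 0}
    - {"claw": -1,"offset": [-0.006,0.0,0.03],"twist": 0}
    - {"claw": -1,"offset": [-0.006,0.0,0.033],"twist": 0}
    - {"claw": -1,"offset": [-0.006,0.0,0.033],"twist": 0}
    - {"claw": -1,"offset": [-0.006,0.0,0.033],"twist": 0}

```text
time_s: 11.15
position: [0.4924, -0.1676, 0.138]
tool_rot: [[-0.127, 0.992, -0.001], [0.992, 0.127, 0.001], [0.001, -0.0, -1.0]]
wrist_force: [-0.1, -0.1, -1.4]
grip_width: 0.0184
```

```bash
python3 -c "
from h import *
go([.4904,-.1742,.125],1.693)
c=optics.calibration('wrist');im=optics.read_camera('wrist');im=cv2.convertScaleAbs(im,alpha=1.4)[150:270,240:400];cv2.imwrite('pics/w6.png',cv2.resize(im,None,fx=5,fy=5,interpolation=cv2.INTER_CUBIC))
p=np.array(bot.read_state()['position'])
f=lambda P:(w2p(c,P)-[240,150]+.5)*5-.5
print('hole',f((.4904,-.1742,.064)),'tip',f(p-[0,0,.0594]))
"
```

```text
t 11.15 pos [ 0.4924 -0.1676  0.138 ] yaw 1.6984 F [-0.06 -0.06 -1.38] w 0.0184
offset [-0.0063 -0.0028  0.013 ] twist 0.0054 q [ 0.7425  0.5121 -0.6876  1.9008  0.4158  0.8758 -0.027 ]
hole [379.8634 346.8328] tip [398.6039 345.6549]
```

View pics/w6.png

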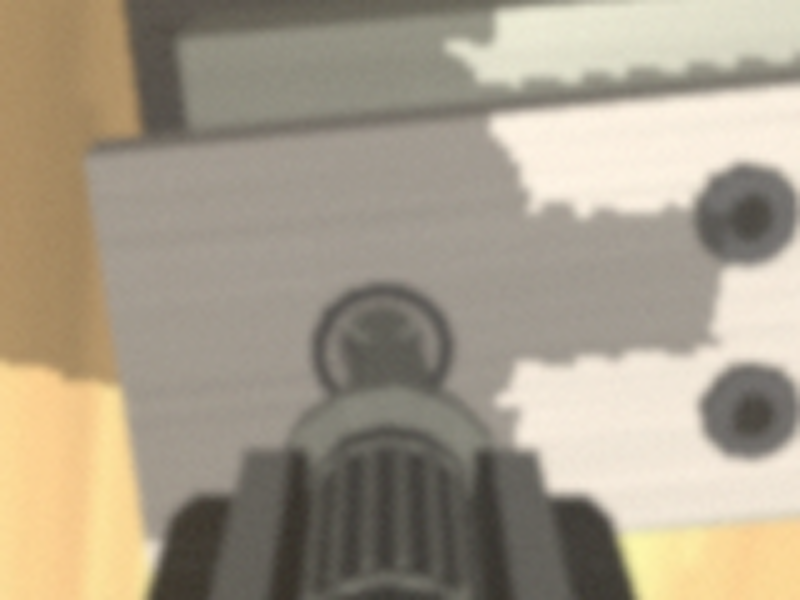

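The leaf hole's ring is centred at about (384,352) in the crop. The pin's axis is at column ~388, and the nose still has to move about 7 mm down the image (tool −x). I'll shift it, lower it a little and check once more.

Request:
step_arm:
  deltas:
    - {"claw": -1,"offset": [-0.004,-0.001,0.002],"twist": 0}
    - {"claw": -1,"offset": [-0.007,-0.0015,0.005],"twist": 0}
    - {"claw": -1,"offset": [-0.007,-0.0015,0.007],"twist": 0}
    - {"claw": -1,"offset": [-0.007,-0.0015,0.007],"twist": 0}
    - {"claw": -1,"offset": [-0.007,-0.0015,0.007],"twist": 0}
    - {"claw": -1,"offset": [-0.007,-0.0015,0.007],"twist": 0}

```text
time_s: 11.7
position: [0.4916, -0.1763, 0.1314]
tool_rot: [[-0.125, 0.992, 0.0], [0.992, 0.125, 0.0], [0.0, 0.0, -1.0]]
wrist_force: [-0.1, 0.4, -1.3]
grip_width: 0.0181
```

```bash
python3 -c "
from h import *
go([.4904,-.1742,.125],1.693)
im=optics.read_camera('wrist');c=optics.calibration('wrist');im=cv2.convertScaleAbs(im,alpha=1.4)[170:250,265:370];cv2.imwrite('pics/w7.png',cv2.resize(im,None,fx=7,fy=7,interpolation=cv2.INTER_CUBIC))
go([.4904,-.1742,.125],1.693)
p=np.array(bot.read_state()['position'])
f=lambda P:(w2p(c,P)-[265,170]+.5)*7-.5
print('hole',f((.4904,-.1742,.064)),'tip',f(p-[0,0,.0594]),'collar',f(p-[0,0,.0144]))
"
```

```text
t 11.7 pos [ 0.4916 -0.1763  0.1314] yaw 1.6958 F [-0.1   0.37 -1.26] w 0.0181
offset [ 0.0023 -0.0009  0.0064] twist 0.0028 q [ 0.752   0.5224 -0.6805  1.9043  0.4259  0.8628 -0.0216]
t 11.75 pos [ 0.4916 -0.1763  0.1314] yaw 1.6959 F [-0.2   0.55 -1.97] w 0.0181
offset [ 0.0023 -0.0009  0.0064] twist 0.0029 q [ 0.7519  0.5224 -0.6805  1.9043  0.4259  0.8628 -0.0216]
hole [372.5509 295.5255] tip [381.2285 339.6478] collar [383.1906 523.1947]
```

View pics/w7.png

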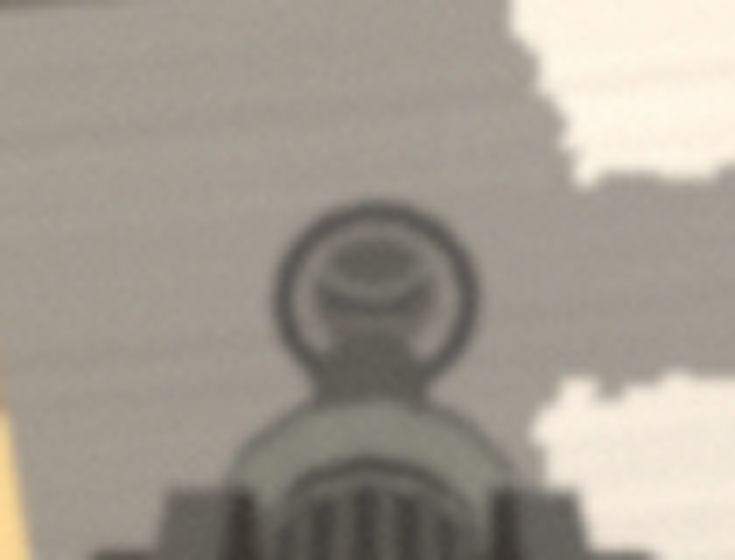

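The ring is now centred at (377,298) with the nose at about (371,342). Allowing for the remaining height it is about 1.6 mm short in +x and 0.6 mm in +y (tool axes). Correct that and insert.

Request:
step_arm:
  deltas:
    - {"claw": -1,"offset": [0.0016,0.0006,0.001],"twist": 0}
    - {"claw": -1,"offset": [0.0016,0.0006,0.003],"twist": 0}
    - {"claw": -1,"offset": [0.0016,0.0006,0.006],"twist": 0}
    - {"claw": -1,"offset": [0.0016,0.0006,0.009],"twist": 0}
    - {"claw": -1,"offset": [0.0016,0.0006,0.012],"twist": 0}
    - {"claw": -1,"offset": [0.0016,0.0006,0.015],"twist": 0}
    - {"claw": -1,"offset": [0.0016,0.0006,0.015],"twist": 0}

```text
time_s: 12.33
position: [0.4915, -0.1747, 0.1155]
tool_rot: [[-0.125, 0.992, -0.001], [0.992, 0.125, 0.0], [0.001, -0.001, -1.0]]
wrist_force: [-0.2, 0.6, -1.9]
grip_width: 0.018
```

```bash
python3 -c "
from h import *
go([.4904,-.1742,.0784],1.693)"
```

```text
t 12.33 pos [ 0.4915 -0.1747  0.1155] yaw 1.6958 F [-0.24  0.6  -1.94] w 0.018
offset [ 0.0006 -0.001   0.0371] twist 0.0028 q [ 0.737   0.542  -0.6657  1.9231  0.4465  0.8289 -0.0434]
```

Request:
step_arm:
  deltas:
    - {"claw": -1,"offset": [0,0,0.003],"twist": 0}
    - {"claw": -1,"offset": [0,0,0.006],"twist": 0}
    - {"claw": -1,"offset": [0,0,0.009],"twist": 0}
    - {"claw": -1,"offset": [0,0,0.012],"twist": 0}
    - {"claw": -1,"offset": [0,0,0.012],"twist": 0}

```text
time_s: 12.75
position: [0.4917, -0.1746, 0.1036]
tool_rot: [[-0.125, 0.992, -0.001], [0.992, 0.125, 0.0], [0.0, -0.001, -1.0]]
wrist_force: [-0.4, 0.5, -1.5]
grip_width: 0.0182
```

```bash
python3 -c "
from h import *
go([.4904,-.1742,.0784],1.693)"
```

```text
t 12.75 pos [ 0.4917 -0.1746  0.1036] yaw 1.6959 F [-0.36  0.51 -1.52] w 0.0182
offset [ 0.0006 -0.0012  0.0252] twist 0.0029 q [ 0.7273  0.5572 -0.6537  1.9362  0.4632  0.8025 -0.0584]
```

Request:
step_arm:
  deltas:
    - {"claw": -1,"offset": [0,0,0.003],"twist": 0}
    - {"claw": -1,"offset": [0,0,0.006],"twist": 0}
    - {"claw": -1,"offset": [0,0,0.009],"twist": 0}
    - {"claw": -1,"offset": [0,0,0.012],"twist": 0}
    - {"claw": -1,"offset": [0,0,0.012],"twist": 0}

```text
time_s: 13.17
position: [0.4917, -0.1747, 0.0917]
tool_rot: [[-0.125, 0.992, -0.001], [0.992, 0.125, 0.0], [0.0, -0.001, -1.0]]
wrist_force: [-0.4, 1.2, -1.3]
grip_width: 0.0183
```

```bash
python3 -c "
from h import *
go([.4904,-.1742,.0784],1.693)"
```

```text
t 13.17 pos [ 0.4917 -0.1747  0.0917] yaw 1.6958 F [-0.4   1.23 -1.31] w 0.0183
offset [ 0.0006 -0.0013  0.0133] twist 0.0028 q [ 0.7173  0.5729 -0.6408  1.9487  0.4805  0.7762 -0.0738]
```

Request:
step_arm:
  deltas:
    - {"claw": -1,"offset": [0,0,0.003],"twist": 0}
    - {"claw": -1,"offset": [0,0,0.006],"twist": 0}
    - {"claw": -1,"offset": [0,0,0.009],"twist": 0}
    - {"claw": -1,"offset": [0,0,0.011],"twist": 0}
    - {"claw": -1,"offset": [0,0,0.011],"twist": 0}

```text
time_s: 13.58
position: [0.4918, -0.1747, 0.0808]
tool_rot: [[-0.125, 0.992, -0.0], [0.992, 0.125, 0.0], [0.0, -0.0, -1.0]]
wrist_force: [-1.1, 0.7, -2.6]
grip_width: 0.0182
```

```bash
python3 -c "
from h import *
go([.4904,-.1742,.0784],1.693)"
```

```text
t 13.58 pos [ 0.4918 -0.1747  0.0808] yaw 1.6959 F [-1.14  0.71 -2.61] w 0.0182
offset [ 0.0006 -0.0013  0.0024] twist 0.0029 q [ 0.7078  0.5873 -0.6284  1.9594  0.4965  0.7524 -0.0879]
```

Now the slow pressing, 1 mm per row.

Request:
step_arm:
  deltas:
    - {"claw": -1,"offset": [0,0,0.001],"twist": 0}
    - {"claw": -1,"offset": [0,0,0.002],"twist": 0}
    - {"claw": -1,"offset": [0,0,0.003],"twist": 0}
    - {"claw": -1,"offset": [0,0,0.004],"twist": 0}
    - {"claw": -1,"offset": [0,0,0.004],"twist": 0}
  newtons: 90

```text
time_s: 14.0
position: [0.4919, -0.1747, 0.0775]
tool_rot: [[-0.125, 0.992, 0.0], [0.992, 0.125, -0.0], [-0.0, 0.0, -1.0]]
wrist_force: [-1.3, 2.3, 3.2]
grip_width: 0.0181
```

```bash
python3 -c "
from h import *
go([.4904,-.1742,.0724],1.693)"
```

```text
t 14.0 pos [ 0.4919 -0.1747  0.0775] yaw 1.6958 F [-1.31  2.31  3.23] w 0.0181
offset [ 0.0007 -0.0014  0.0051] twist 0.0028 q [ 0.7045  0.5915 -0.6242  1.9629  0.5021  0.7446 -0.093 ]
```

Request:
step_arm:
  deltas:
    - {"claw": -1,"offset": [0.0005,-0.0005,0.001],"twist": 0}
    - {"claw": -1,"offset": [0.0005,-0.0005,0.002],"twist": 0}
    - {"claw": -1,"offset": [0.0005,-0.0005,0.003],"twist": 0}
    - {"claw": -1,"offset": [0.0005,-0.0005,0.003],"twist": 0}

```text
time_s: 14.33
position: [0.4917, -0.1747, 0.0747]
tool_rot: [[-0.124, 0.992, 0.001], [0.992, 0.124, -0.001], [-0.001, 0.001, -1.0]]
wrist_force: [-1.8, 1.2, 5.0]
grip_width: 0.018
```

```bash
python3 -c "
from h import *
go([.4904,-.1742,.0724],1.693)"
```

```text
t 14.33 pos [ 0.4917 -0.1747  0.0747] yaw 1.6956 F [-1.78  1.24  5.01] w 0.018
offset [ 0.0006 -0.0012  0.0023] twist 0.0026 q [ 0.7017  0.5945 -0.6204  1.967   0.5069  0.737  -0.0978]
```

Request:
step_arm:
  deltas:
    - {"claw": -1,"offset": [0.0003,-0.0005,0.001],"twist": 0}
    - {"claw": -1,"offset": [0.0003,-0.0005,0.002],"twist": 0}
    - {"claw": -1,"offset": [0.0003,-0.0005,0.003],"twist": 0}
    - {"claw": -1,"offset": [0.0003,-0.0005,0.003],"twist": 0}

```text
time_s: 14.67
position: [0.4915, -0.1747, 0.0724]
tool_rot: [[-0.124, 0.992, 0.002], [0.992, 0.124, -0.002], [-0.002, 0.001, -1.0]]
wrist_force: [-3.0, -0.9, 11.7]
grip_width: 0.0178
```

```bash
python3 -c "
from h import *
go([.4904,-.1742,.0724],1.693)"
```

```text
t 14.67 pos [ 0.4915 -0.1747  0.0724] yaw 1.6954 F [-3.05 -0.93 11.66] w 0.0178
offset [ 0.0006 -0.001  -0.    ] twist 0.0024 q [ 0.6992  0.5969 -0.6169  1.9706  0.5115  0.7302 -0.1022]
```

Request:
step_arm:
  deltas:
    - {"claw": -1,"offset": [0,-0.0004,0.0007],"twist": 0}
    - {"claw": -1,"offset": [0,-0.0004,0.0015],"twist": 0}
    - {"claw": -1,"offset": [0,-0.0004,0.0015],"twist": 0}
    - {"claw": -1,"offset": [0,-0.0004,0.0015],"twist": 0}

```text
time_s: 15.0
position: [0.4915, -0.1747, 0.0722]
tool_rot: [[-0.124, 0.992, 0.003], [0.992, 0.124, -0.003], [-0.003, 0.003, -1.0]]
wrist_force: [-6.1, 1.0, 26.8]
grip_width: 0.018
```

```bash
python3 -c "
from h import *
go([.4904,-.1742,.0724],1.693)"
```

```text
t 15.0 pos [ 0.4915 -0.1747  0.0722] yaw 1.6955 F [-6.07  0.99 26.76] w 0.018
offset [ 0.0007 -0.0011 -0.0002] twist 0.0025 q [ 0.6985  0.5964 -0.6161  1.9721  0.5133  0.7278 -0.104 ]
```

Request:
step_arm:
  deltas:
    - {"claw": -1,"offset": [0,0,-0.0003],"twist": 0}
    - {"claw": -1,"offset": [0,0,-0.0003],"twist": 0}
    - {"claw": -1,"offset": [0,0,-0.0003],"twist": 0}
    - {"claw": -1,"offset": [0,0,-0.0003],"twist": 0}
    - {"claw": -1,"offset": [0,0,-0.0003],"twist": 0}
    - {"claw": -1,"offset": [0,0,-0.0003],"twist": 0}

```text
time_s: 15.5
position: [0.4916, -0.1747, 0.0723]
tool_rot: [[-0.124, 0.992, 0.003], [0.992, 0.124, -0.002], [-0.003, 0.003, -1.0]]
wrist_force: [-5.6, 0.5, 22.3]
grip_width: 0.0176
```

```bash
python3 -c "
from h import *
go([.4904,-.1742,.0724],1.693)
a=optics.read_camera('wrist')[120:300,200:440];b=optics.read_camera('scene')[110:290,200:440]
cv2.imwrite('pics/end.png',cv2.resize(cv2.convertScaleAbs(np.vstack([a,b]),alpha=1.4),None,fx=1.65,fy=1.65,interpolation=cv2.INTER_CUBIC))
go([.4904,-.1742,.0724],1.693)"
```

```text
t 15.5 pos [ 0.4916 -0.1747  0.0723] yaw 1.6955 F [-5.55  0.46 22.31] w 0.0176
offset [ 0.0007 -0.0011 -0.0001] twist 0.0025 q [ 0.6988  0.5964 -0.6164  1.9719  0.513   0.728  -0.1036]
t 15.6 pos [ 0.4915 -0.1748  0.0723] yaw 1.6955 F [-5.28 -0.11 21.95] w 0.0176
offset [ 0.0007 -0.0011 -0.0001] twist 0.0025 q [ 0.6988  0.5964 -0.6163  1.9719  0.513   0.728  -0.1035]
```

View pics/end.png

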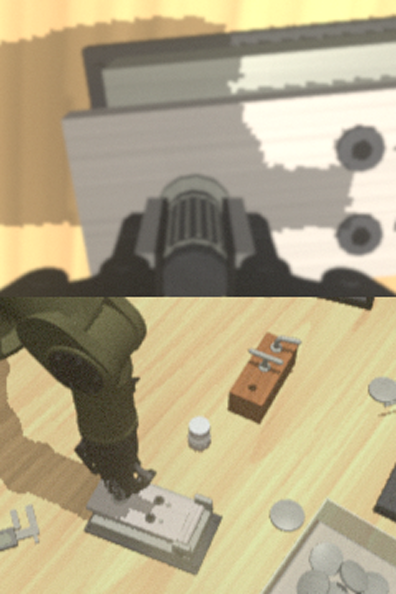

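The collar at (195,185) bears on the leaf, the leaf lies flat, and the rack, jar and other pins are as they were. The push is steady at about 22 N, so I'm handing in.

```bash
python3 -c "
from h import *
bot.job_done()
jig()"
```

```text
the job is handed in; nothing more can be done
the job is handed in; nothing more can be done
```

The jig is shut and pinned, and the job was handed in at about 15.6 s with the arm still gripping the pin and pressing down. I pushed the leaf down from behind until it met the blank. Then I drew the round-knobbed pin from the block and pushed it through the leaf into the base until its collar bore on the leaf.

**Last checks:**
- **Stop reached:** during the last of the press the force jumped from 12 N to 27 N within about 0.2 mm. That was at the tool height I had worked out for the shut leaf (0.0722 m measured, 0.0724 m expected), so the leaf is on its rest buttons.
- **Holding push:** I eased off slightly, and it held steady at about 22 N, more than the 12 N needed to keep the jig shut. The grip is set to 90 N.
- **Pictures:** the final views show the collar on the flat leaf. The other two pins and the jar are where they were. The caliper, phone and mallet were not specifically checked at the end.

**Small disagreements:**
- The gripper read 18 mm on the 20 mm knob.
- The arm moved up about 3 mm, with about 7 N showing at the wrist, as the fingers closed on the knob.
- A sideways force of about 5 N remains at the wrist.

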